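# Show the dried test cup to the inspection camera

## Task

The short steel test cup is standing upside down on one of the three pegs of the white drying rack. Lift it off its peg and present it to the inspection camera: hold it still in the air with its open mouth squarely facing the lens, centred on the lens's line of sight, with the rim about 8 cm in front of the lens glass, and finish there, still holding the cup. Leave the other two vessels as they stand on their pegs and do not touch the camera or change its aim.

Things in the scene. Friction and masses are not known exactly. Their poses are not given: they have to be found in the camera images.
- cup_center (a point): Centre (half-way up, on the axis) of the steel test cup: the short, round, open, thin-walled, plain metal cup, 52 mm across the rim, slightly tapered to 46 mm at the closed bottom, 37 mm high, about 90 g. It starts upside down on one of the rack's three pegs (any of them), its rim on the pedestal. Its z axis runs from the closed bottom out of the open mouth (so it points down at the start). It is grasped across its outside; no handle.
- cup_mouth (a point): Centre of the cup's open mouth, in the plane of the rim, 18.5 mm along the cup's z axis from cup_center. Same axes as cup_center.
- lens (a point): Centre of the front glass of the inspection camera. Its z axis is the line of sight, pointing out of the lens; it looks up and leans 17 to 35 degrees from the vertical, roughly towards the robot (the amount and direction vary). The head is grey, 48 x 56 mm, with a black round light ring 58 mm across just behind the glass; the glass is about 47 mm out from the tilt axis, which is 85 mm above the worktop. The tilt is a stiff friction joint.
- camera: The inspection camera's fixed stand: a dark foot 105 x 100 x 12 mm on the worktop with a post and a fork (total 98 mm high) that carries the tilting head. Origin: centre of the foot's underside; the head leans to the stand's -x side.
- rack: The fixed white drying rack: a tray 85 x 285 mm, 10 mm thick with a lip 16 mm high round its edge, carrying three pedestals 51 mm across whose tops are 30 mm above the worktop, in a row at y = -90, 0 and +90 mm in the rack's frame. From each pedestal a round-topped peg 30 mm across rises a further 27 mm into the vessel above it, so a vessel must be raised at least 27 mm to clear. Origin: centre of the tray's underside; long side along its y.
- cup: The same steel test cup; origin at the centre of the outside of its closed bottom (which is uppermost at the start), z axis out of the mouth.
- beaker_tall_center (a point): Centre of the tall plain steel beaker, 50 mm across and 72 mm high, upside down on another peg. Leave it alone.
- clear_pot_center (a point): Centre of the clear plastic pot, 47 mm across and 52 mm high, upside down on the remaining peg. Leave it alone.
Not all that is in view belongs to the job. Leave any pink look-alike of the camera alone. What is shaped like the cup but orange is not meant.

How it is judged (in metres and radians):
On the way:
1. the cup is gripped and lifted clear of its peg (contact force between cup and the fingers above 1 N and contact force between cup and rack below 0.1 N and contact force between cup and camera below 0.1 N and height (world z) of cup_center above 0.085 m), for 0.2 s.
At the end, for the whole second after the job is handed in: Cup held still by the fingers alone, over 120 mm up; mouth facing the lens, axis within 0.15 rad of the line of sight, mouth centre within 12 mm of it in lens x and y and 65 to 95 mm from the glass; other vessels within 15 mm of their start, lens within 6 mm (contact force between cup and the fingers above 1 N and contact force between cup and rack below 0.1 N and contact force between cup and camera below 0.1 N and distance of each of beaker_tall_center, clear_pot_center from where it was at the start of the episode below 0.015 m and distance of lens from where it was at the start of the episode below 0.006 m and height (world z) of cup_center above 0.12 m and linear speed of cup below 0.02 m/s and angular speed of cup below 0.15 rad/s and angle between the z axis of cup_mouth and the z axis of lens, either way round below 0.15 rad and z of cup_center in the frame of lens above 0.082 m and z of cup_mouth in the frame of lens between 0.065 and 0.095 m and x of cup_mouth in the frame of lens between -0.012 and 0.012 m and y of cup_mouth in the frame of lens between -0.012 and 0.012 m); the arm keeps its last pose, push and grip.
It fails at once if another vessel on the rack is displaced by more than 15 mm (distance of any of beaker_tall_center, clear_pot_center from where it was at the start of the episode above 0.015 m).
It fails at once if the camera is touched with more than 1 N or its lens moves more than 6 mm (contact force between camera and anything else above 1 N or distance of lens from where it was at the start of the episode above 0.006 m).
It also fails if it takes over 34 s, if anything falls off the work surface, if the arm or the gripper's body presses on something with over 40 N, if the wrist force passes 120 N, or if a joint passes its speed limit or range.

## Robot

A 6-joint arm with a two-finger parallel gripper is mounted at the origin on a cart in front of the work surface, level with it; the furniture and walls round the work are solid. World frame = base frame: x ahead of the robot, y to its left, z up, the work surface at z = 0. Lengths are in mm, angles in rad, forces in N, time in s.
With the tool pointing down it reaches from about 250 to 775 mm from the base axis. Payload 4 kg.
Tool frame: the origin (TCP) lies midway between the tips of the shut fingers; the grasp point (between the pads) lies 19 mm behind it; x points along the fingers, y is the direction in which the jaws open and shut, and the axes are right-handed (so a half turn about x gives the same grasp; the last joint's range is limited). The gripper opens to 94 mm and grips with 3 to 60 N. Pads are 16 mm wide; open, the fingers measure 119 mm over their backs; the gripper's body (75 mm by 177 mm) begins 78 mm behind the grasp point.
Start: joints at [1.105, 0.087, 1.371, -0, 1.684, -0.103], TCP at [195.202, 514.214, 205.506] pointing down, gripper open.
Joint ranges: [-3.1, 3.1], [-0.76, 2.03], [0.27, 2.55], [-1.08, 4.22], [0.17, 2.65], [-2.57, 2.57]. Speed limits (rad/s): [2.79, 2.79, 3.14, 3.14, 3.14, 3.14].

## Interface

Orientations are given as a rotation vector (axis times angle).
In Python, from plant import bot, eyes, models gives the robot as it stands.
- The arm moves only by the tool carry_out, never from a script. Its argument "plan" is a list of rows, each an object of numbers: "x", "y", "z": the shift along the tool's x, y, z in mm; "roll": the turn about the tool's x in degrees; "grip": the gripper's target within -1 to 1 (shut at 1, half-way at 0, fully open at -1). A call has 1 to 20 rows; each row is the pose to reach, as a shift and turn from the pose measured when the call began, along the tool's axes at that moment; what a row does not reach only later rows make up. A row lasts 1/12 s, in which the tool goes at most 41.7 mm and 7.16 degrees, less where a joint would pass 70% of its speed; a pose out of reach is approached as far as the arm can. A call with a gripper value outside its range is refused whole. The fingers move at their own pace and stop on an object; the grip force is fixed at half the most. Time passes only in rows, so rows that repeat a pose let the fingers close. It gives the time, the measured TCP pose, the force and the opening at its end, in the units of the state.
- bot.get_obs(): the state, without advancing time (a new reading comes with each control period).
- eyes.capture(name): name is "side" or "top"; returns the picture (420x560x3 uint8, red, green, blue); there is no depth.
- eyes.camera_model(name): a dict with "mtx" (3x3 intrinsics, pixels), "world_from_camera" (4x4, takes a point from camera to world coordinates). Camera axes: x right, y down, z forward; pixel columns grow to the right and rows downward; lengths in mm; the calibration is good to about 2 mm. A picture is of the moment at which its call begins. camera_model takes no time and is no camera call.
- bot.sign_off(): hands the job in, once; it reports no verdict.
Trained networks look in the newest picture that a camera, given by its name, has taken for a name from the list of things; names that differ only in an ending like _2 or _b are one class to them, and where a whole thing is asked for, a point or a joint stands for the part that bears it (a point fixed in the world has none). Each returns a list of dicts, best first, with "p" (0 to 1); they miss things now and then, are a little off and sometimes report something else, mostly with a low value. They report only what shows in the picture. A call takes as long as a camera call. They do not tell look-alikes from the thing itself.
- models.find_in(camera, label): "rect" ([left, top, right, bottom] as shares, 0 to 1, of the picture: columns of its width, rows of its height, round what is visible of it).
- models.trace(camera, label): "pixels" (420x560 bool, what is visible of it) and "rect" ([left, top, right, bottom] as shares, 0 to 1, of the picture: columns of its width, rows of its height, round what is visible of it).
- models.spot_point(camera, label): "location" ([column, row] as shares, 0 to 1, of the picture: columns of its width, rows of its height: a listed point, or the origin of a listed thing).
The state is a dict: "clock": time; "qpos": joint angles; "qd": joint speeds; "effort": joint torques, N m; "ee_pos": TCP position; "tool_rot": TCP orientation; "ft_force": force on the tool from outside, world axes, zero at the start; "torque": the same for the moment, N m; "opening": opening from 0.0 (shut) to 1.0 (fully open).
Only numpy, scipy, OpenCV 4.12 (cv2) and the standard library are available. Lean on these libraries where they do the work, as an engineer would, in place of code of your own. Each camera call takes 0.05 s, during which the arm holds its last target.

## Working session

There is one attempt and no reset: what is moved stays moved. The work goes in short steps, Python scripts to look and compute and a tool call to move; the robot and the scene stay as the last step left them, time stands still between calls to the robot, and variables do not carry over. Pictures are saved under pics/ and viewed, and the job is handed in when it is done.

Besides the shell and the picture viewer there is one more tool, called as name(argument=value, ...), one argument or row to a line, values as JSON. carry_out: Moves the arm, as the interface text tells. Its arguments: {"type":"object","properties":{"plan":{"type":"array"}},"required":["plan"]}

```bash
ls; mkdir -p pics
python3 - <<'E'
from plant import bot, eyes, models
import cv2,numpy as np
print(bot.get_obs())
for n in ("side","top"):
    im=eyes.capture(n); cv2.imwrite(f"pics/{n}0.png",im[:,:,::-1])
    m=eyes.camera_model(n); print(n,m["mtx"],np.round(m["world_from_camera"],3).tolist())
    for l in ("cup_center","cup_mouth","lens","camera","rack","cup","beaker_tall_center","clear_pot_center"):
        r=models.spot_point(n,l); print(n,l,[(round(d["p"],2),round(d["location"][0]*560,1),round(d["location"][1]*420,1)) for d in r[:4]])
print(bot.get_obs()["clock"])
E
```

```text
pics
{'clock': 0.0, 'qpos': array([ 1.10494720e+00,  8.79032914e-02,  1.37223067e+00, -3.16237849e-05,
        1.68360937e+00, -1.03090048e-01]), 'qd': array([ 0.00063657,  0.00022007,  0.00086018,  0.00033489, -0.00110077,
       -0.00078942]), 'effort': array([ 7.96164977e-05, -3.40200984e+01, -3.02418351e+01,  7.16751069e-02,
        3.35210713e-02, -1.74477718e-04]), 'ee_pos': array([194.93118646, 513.70847037, 204.3444168 ]), 'tool_rot': array([ 0.2830171 ,  1.55256537, -0.28628839]), 'ft_force': array([ 0.14103465, -0.26575224, -0.81166545]), 'torque': array([-1.29017183e-02, -5.99428264e-05, -3.27588609e-02]), 'opening': 0.9971258997307845}
side [[395.72966461   0.         284.45584856]
 [  0.         395.72966461 208.64498616]
 [  0.           0.           1.        ]] [[0.998, -0.029, 0.049, 504.143], [-0.056, -0.37, 0.927, -789.123], [-0.009, -0.929, -0.371, 455.587], [0.0, 0.0, 0.0, 1.0]]
side cup_center [(0.71, 224.8, 199.0), (0.68, 240.4, 201.5)]
side cup_mouth [(0.75, 226.3, 202.7), (0.57, 240.2, 210.0)]
side lens [(0.92, 365.0, 224.9), (0.62, 347.9, 266.8)]
side camera
[... 228 characters left out ...]
 352.7, 331.3)]
side clear_pot_center [(0.44, 247.3, 214.5)]
top [[411.35393298   0.         283.104579  ]
 [  0.         411.35393298 207.80221754]
 [  0.           0.           1.        ]] [[-0.006, -0.999, 0.031, 504.099], [-1.0, 0.005, -0.019, 97.688], [0.019, -0.031, -0.999, 1087.15], [0.0, 0.0, 0.0, 1.0]]
top cup_center [(0.59, 204.2, 251.3), (0.59, 156.3, 268.4)]
top cup_mouth [(0.93, 159.1, 271.4), (0.88, 203.4, 249.6)]
top lens []
top camera [(0.65, 400.5, 162.6)]
top rack [(0.91, 240.0, 241.4)]
top cup [(0.63, 153.8, 269.1), (0.6, 201.6, 248.8), (0.42, 237.8, 245.5)]
top beaker_tall_center [(0.84, 273.5, 239.1)]
top clear_pot_center [(0.73, 277.7, 237.1), (0.63, 238.6, 244.0)]
0.9
```

View pics/side0.png

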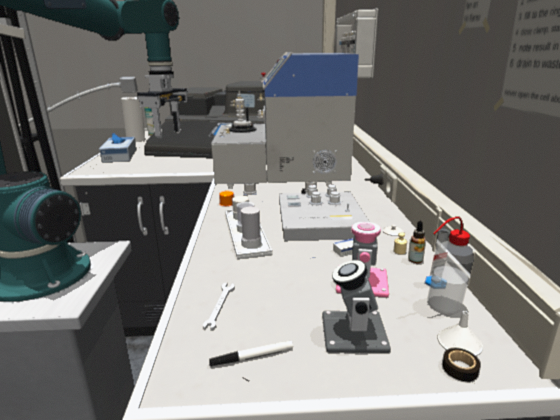

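View pics/top0.png

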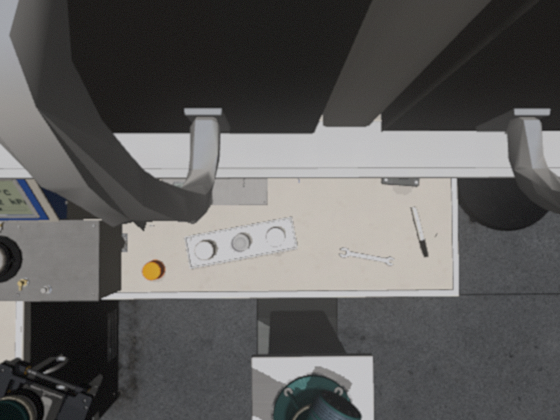

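Run:
```python
import cv2
a=cv2.imread("pics/side0.png");b=cv2.imread("pics/top0.png")
cv2.imwrite("pics/side0a.png",cv2.resize(a[160:280,190:310],None,fx=5,fy=5,interpolation=cv2.INTER_CUBIC))
cv2.imwrite("pics/side0b.png",cv2.resize(a[200:340,300:420],None,fx=4,fy=4,interpolation=cv2.INTER_CUBIC))
cv2.imwrite("pics/top0a.png",cv2.resize(b[205:295,140:300],None,fx=5,fy=5,interpolation=cv2.INTER_CUBIC))
cv2.imwrite("pics/top0b.png",cv2.resize(b[120:240,340:460],None,fx=5,fy=5,interpolation=cv2.INTER_CUBIC))
```

```text
(no output)
```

View pics/side0a.png

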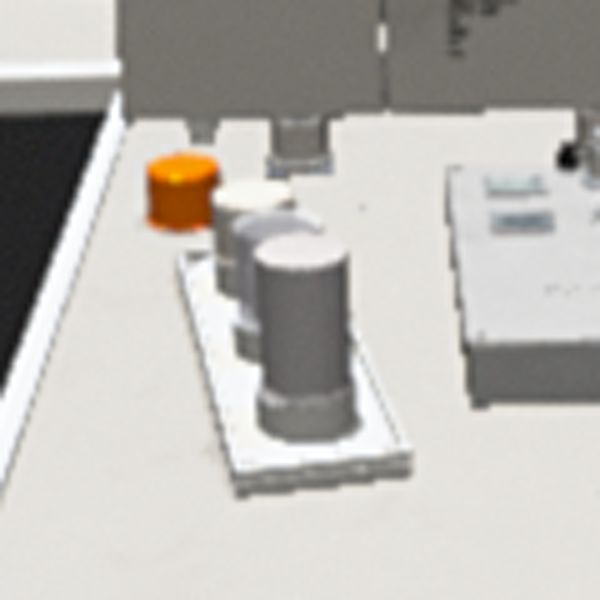

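View pics/side0b.png

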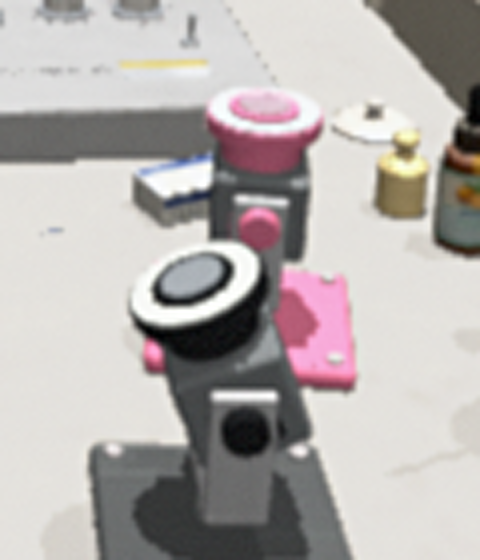

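View pics/top0a.png

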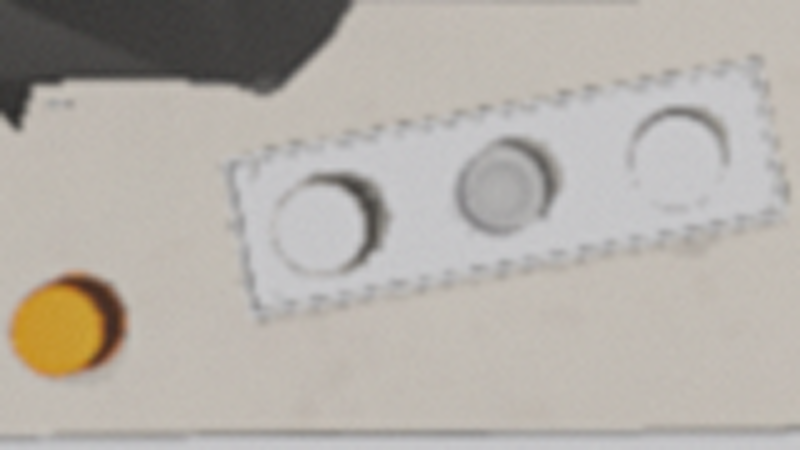

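View pics/top0b.png

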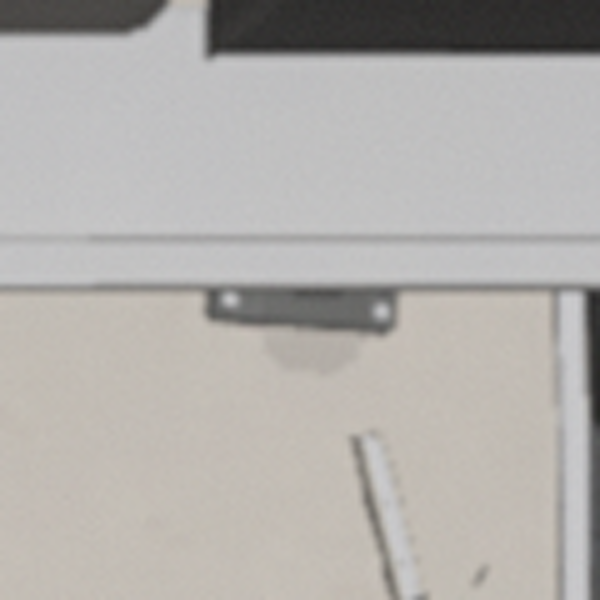

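```bash
cat > h.py <<'E'
import numpy as np
from plant import eyes
def ray(n,u,v):
    m=eyes.camera_model(n);K=m["mtx"];T=np.array(m["world_from_camera"])
    d=T[:3,:3]@np.linalg.solve(K,[u,v,1.]);return T[:3,3],d
def onz(n,u,v,z):
    o,d=ray(n,u,v);return o+d*(z-o[2])/d[2]
def proj(n,P):
    m=eyes.camera_model(n);K=m["mtx"];T=np.array(m["world_from_camera"])
    c=(np.atleast_2d(P)-T[:3,3])@T[:3,:3];p=c@K.T;return p[:,:2]/p[:,2:]
E
python3 - <<'E'
from h import *
from plant import bot, eyes, models
import cv2
from scipy.spatial.transform import Rotation as R
print(R.from_rotvec(bot.get_obs()["tool_rot"]).as_matrix().round(4))
for u,v in [(186,237),(292,217),(297.6,248),(192.4,268.6)]: print("rackc",onz("top",u,v,16).round(1))
print("cup",onz("top",204.2,250.2,67).round(1),"clear",onz("top",239.6,243,82).round(1),"beaker",onz("top",276,237,102).round(1))
for n in("top","side"):
  for l in ("rack","camera","cup","lens"):
    for d in models.trace(n,l)[:3]:
        mk=d["pixels"].astype(np.uint8); cs,_=cv2.findContours(mk,0,2); c=max(cs,key=cv2.contourArea)
        print(n,l,round(d["p"],2),mk.sum(),cv2.boundingRect(c),[np.round(x,1) for x in cv2.minAreaRect(c)])
im=cv2.imread("pics/side0.png")
cv2.imwrite("pics/s1.png",cv2.resize(im[255:355,315:395],None,fx=6,fy=6,interpolation=cv2.INTER_CUBIC))
E
```

```text
[[ 0.000e+00  3.549e-01  9.349e-01]
 [ 1.000e-04  9.349e-01 -3.549e-01]
 [-1.000e+00  1.000e-04  0.000e+00]]
rackc [463.3 329.   16. ]
rackc [513.5  54.1  16. ]
rackc [432.9  40.1  16. ]
rackc [381.7 312.4  16. ]
cup [432.5 273.2  67. ] clear [450.4 184.8  82. ] beaker [465.2  96.2 102. ]
top rack 0.72 2674 (184, 217, 114, 52) [array([240.2, 241.8]), array([ 33.3, 110.9]), np.float64(79.4)]
top camera 0.69 292 (266, 227, 19, 19) [array([275., 236.]), array([18., 18.]), np.float64(90.0)]
top camera 0.5 285 (383, 177, 37, 10) [array([401. , 181.5]), array([ 9., 36.]), np.float64(90.0)]
top cup 0.93 382 (142, 259, 24, 21) [array([153.6, 269.2]), array([19.7, 23.3]), np.float64(63.4)]
top cup 0.65 362 (194, 239, 23, 22) [array([205. , 249.5]), array([19.1, 21.9]), np.float64(45.0)]
top lens 0.48 330 (196, 239, 21, 21) [array([205.8, 249.8]), array([17.7, 21.2]), np.float64(45.0)]
side rack 0.79 1027 (225, 209, 47, 50) [array([247.5, 232.1]), array([55. , 35.8]), np.float64(73.3)]
side camera 0.93 1545 (351, 222, 37, 75) [array([367.6, 259.5]), array([76.9, 32.4]), np.float64(82.6)]
side camera 0.81 4125 (322, 260, 69, 93) [array([353.4, 307.9]), array([95.3, 64.3]), np.float64(83.9)]
side cup 0.64 214 (219, 191, 15, 16) [array([226. , 198.5]), array([15., 14.]), np.float64(90.0)]
side cup 0.6 129 (232, 196, 16, 15) [array([237.8, 200.4]), array([11.3, 18.4]), np.float64(50.7)]
side lens 0.95 1371 (333, 260, 44, 54) [array([353.7, 287.6]), array([54.3, 35. ]), np.float64(74.1)]
side lens 0.94 809 (351, 222, 30, 44) [array([363.7, 242.4]), array([29.1, 42.1]), np.float64(8.4)]
```

View pics/s1.png

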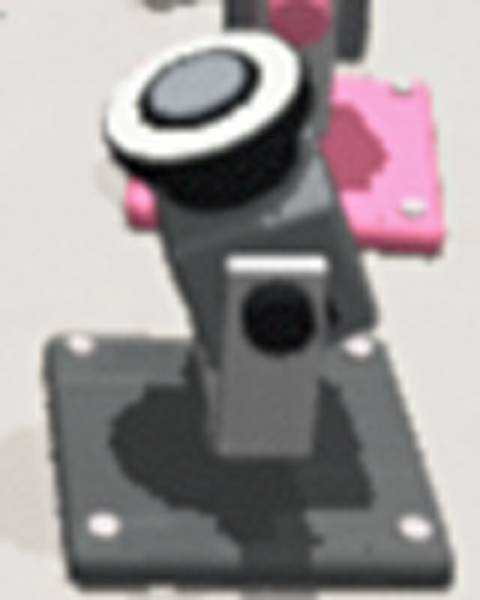

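```bash
cat > fit.py <<'E'
from h import *
from scipy.optimize import least_squares
S=lambda a:[(315+u/6,255+v/6) for u,v in a]
sb=S([(80,345),(358,347),(415,527),(104,525)])       # bolts side: far-left, far-right, near-right, near-left
tb=[(386.2,180),(416.4,182.4)]                       # bolts top: -x side: +y, -y
tc=[(381.4,184),(418.6,186.6)]
sc=S([(75,585),(450,585)])                            # foot bottom near corners z=0
gl=S([(200,83)])[0]
th=np.linspace(0,2*np.pi,60)
def model(p):
    x,y,yaw,t,bx,by=p
    c,s=np.cos(yaw),np.sin(yaw)
    W=lambda P:(np.array([[c,-s,0],[s,c,0],[0,0,1]])@np.atleast_2d(P).T).T+[x,y,0]
    L=W([-47*np.sin(t),0,85+47*np.cos(t)])[0]
    zz=W([-np.sin(t),0,np.cos(t)])[0]-[x,y,0]
    return W,L,zz
def ring(L,zz,r,off):
    a=np.cross(zz,[0,1,0]);a/=np.linalg.norm(a);b=np.cross(zz,a)
    return L+off*zz+r*(np.outer(np.cos(th),a)+np.outer(np.sin(th),b))
def res(p):
    W,L,zz=model(p);bx,by=p[4:]
    r=[proj("side",W([[-bx,by,13],[bx,by,13],[bx,-by,13],[-bx,-by,13]]))-sb]
    r+=[proj("side",W([[-52.5,-50,0],[52.5,-50,0]]))-sc]
    r+=[proj("top",W([[-bx,by,13],[-bx,-by,13]]))-tb]
    r+=[proj("top",W([[-52.5,50,12],[-52.5,-50,12]]))-tc]
    r+=[2*(proj("side",L)-gl)]
    # ring outer extents (white): left 105,right 302,top 30
    return np.concatenate([q.ravel() for q in r])
s=least_squares(res,[620,-210,0,.4,44,42],loss="soft_l1");p=s.x
W,L,zz=model(p)
if __name__=="__main__":
    print(p.round(3),np.degrees(p[2:4]).round(1));print(res(p).round(1))
    print("lens",L.round(1),"z",zz.round(3))
    import cv2
    im=cv2.imread("pics/side0.png")[255:355,315:395];im=cv2.resize(im,None,fx=6,fy=6,interpolation=cv2.INTER_CUBIC)
    for r,o,c in((29,-3,(0,0,255)),(14,0,(0,255,0))):
        q=(proj("side",ring(L,zz,r,o))-[315,255])*6
        cv2.polylines(im,[q.astype(int)],True,c,1)
        print(r,q.min(0).round(),q.max(0).round())
    cv2.imwrite("pics/fit1.png",im)
E
python3 fit.py
```

```text
[ 6.51675e+02 -2.38689e+02 -7.60000e-02  3.55000e-01  4.25540e+01
  3.99860e+01] [-4.4 20.4]
[-0.7 -0.4 -0.  -0.5 -0.1 -0.3 -0.7 -0.3 -1.8  0.3  0.9  0.8  0.3 -1.1
  0.3 -1.3  1.  -1.6  1.5 -1.4 -0.3 -2.4]
lens [ 635.4 -237.4  129.1] z [-0.347  0.027  0.937]
29 [100.  23.] [308. 151.]
14 [149.  46.] [250. 107.]
```

View pics/fit1.png

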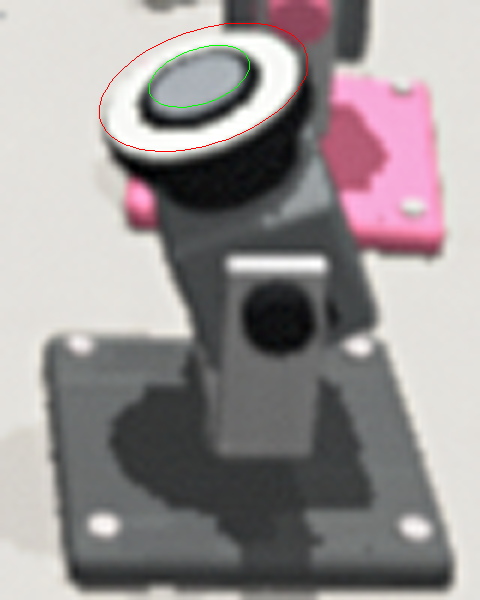

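```bash
cat > fit2.py <<'E'
from fit import *
import cv2
im=cv2.imread("pics/side0.png")[255:295,325:375]
big=cv2.resize(im,None,fx=8,fy=8,interpolation=cv2.INTER_CUBIC)
g=cv2.cvtColor(big,6);hsv=cv2.cvtColor(big,cv2.COLOR_BGR2HSV)
E={}
# white ring: bright; separate from table by connected component containing ring
m=(g>190).astype(np.uint8)
n,lab,st,ce=cv2.connectedComponentsWithStats(m)
for i in range(1,n):
    if st[i,4]>300: print(i,st[i],ce[i].round())
cv2.imwrite("pics/big.png",np.hstack([big,cv2.cvtColor(m*255,8)]))
E
python3 fit2.py
```

```text
1 [    0     0   316   320 48813] [105. 131.]
2 [ 368   88   32   52 1380] [385. 111.]
4 [381 260  19  38 499] [392. 275.]
```

View pics/big.png

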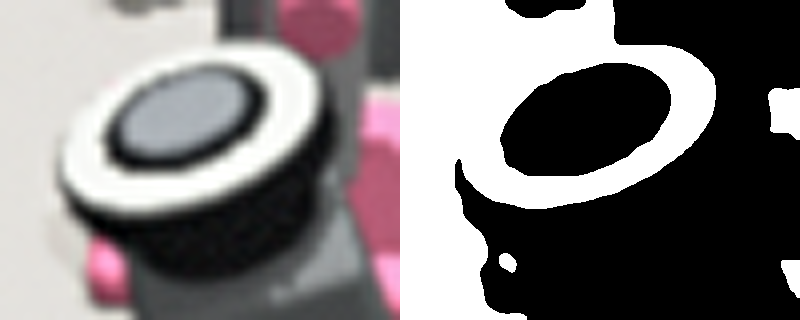

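```bash
cat > fit3.py <<'E'
from fit import *
import cv2
im=cv2.imread("pics/side0.png")[255:295,325:375]
big=cv2.resize(im,None,fx=8,fy=8,interpolation=cv2.INTER_CUBIC)
g=cv2.cvtColor(big,6)
def tofull(c): return (c.reshape(-1,2)+.5)/8-.5+[325,255]
m=(g>190).astype(np.uint8)
cs,h=cv2.findContours(m,cv2.RETR_CCOMP,cv2.CHAIN_APPROX_NONE)
hole=max([c for c,k in zip(cs,h[0]) if k[3]>=0],key=cv2.contourArea)
m2=(g>232).astype(np.uint8);n,lab,st,ce=cv2.connectedComponentsWithStats(m2)
i=1+st[1:,4].argmax();cs,_=cv2.findContours((lab==i).astype(np.uint8),0,1);out=cv2.convexHull(max(cs,key=cv2.contourArea))
m3=((g>110)&(g<200)).astype(np.uint8);n,lab,st,ce=cv2.connectedComponentsWithStats(m3);i=lab[110,190]
cs,_=cv2.findContours((lab==i).astype(np.uint8),0,1);gla=max(cs,key=cv2.contourArea)
for k,c in(("hole",hole),("out",out),("glass",gla)): print(k,cv2.boundingRect(c),[np.round(v,1) for v in cv2.fitEllipse(c)])
EL={k:cv2.fitEllipse(tofull(c).astype(np.float32)) for k,c in(("hole",hole),("out",out),("glass",gla))}
def el(pts): return cv2.fitEllipse(pts.astype(np.float32))
def par(e):  # centre + covariance-like params in px
    (cx,cy),(a,b),an=e;an=np.radians(an);R=np.array([[np.cos(an),-np.sin(an)],[np.sin(an),np.cos(an)]])
    C=R@np.diag([a*a/4,b*b/4])@R.T
    return np.array([cx,cy,C[0,0]/15,C[0,1]/15,C[1,1]/15])
def res2(q):
    p=q[:6];W,L,zz0=model(p)
    az=np.arctan2(zz0[1],zz0[0])+0*q[6]
    r0=res(p);r0[-2:]=0
    r=[r0]
    for (k,rr,off) in (("hole",q[7],q[9]),("out",q[8],q[9]),("glass",q[10],q[11])):
        r.append(par(el(proj("side",ring(L,zz0,rr,off))))-par(EL[k]))
    r.append([(q[11])/1.0,(q[9]+4)/4,q[6]])
    return np.concatenate(r)
q=least_squares(res2,list(p)+[0,18,27,-5,14,0],loss="soft_l1").x
W,L,zz=model(q[:6])
if __name__=="__main__":
    print(q.round(3),np.degrees(q[2:4]).round(1));print(res2(q).round(1));print("lens",L.round(1),zz.round(3))
E
python3 fit3.py
```

```text
Traceback (most recent call last):
  File "fit3.py", line 1, in <module>
    from fit import *
  File "fit.py", line 29, in <module>
    s=least_squares(res,[620,-210,0,.4,44,42],loss="soft_l1");p=s.x
  File "fit.py", line 26, in res
    r+=[2*(proj("side",L)-gl)]
           ~~~~^^^^^^^^^^
  File "h.py", line 9, in proj
    m=eyes.camera_model(n);K=m["mtx"];T=np.array(m["world_from_camera"])
ValueError: time passes only in moves, steps and waits
```

```bash
python3 - <<'E'
from plant import eyes,bot
import pickle
try:
    pickle.dump({n:eyes.camera_model(n) for n in("side","top")},open("cm.pkl","wb"))
except Exception as e: print(e)
print(bot.get_obs()["clock"])
E
ls -la cm.pkl
sed -i 's/^from plant import eyes/import pickle\nCM=pickle.load(open("\.\/cm.pkl","rb"))/; s/eyes.camera_model(n)/CM[n]/' h.py; python3 fit3.py
```

```text
1.3
-rw-r--r-- 1 agent agent 701 Dec  6 19:57 cm.pkl
hole (99, 62, 173, 115) [array([185.2, 120. ]), array([102. , 179.5]), np.float64(68.9)]
out (66, 44, 246, 161) [array([186.4, 122.6]), array([144.5, 260.1]), np.float64(70.4)]
glass (100, 62, 171, 115) [array([185.2, 119.9]), array([101.6, 178.9]), np.float64(68.9)]
[ 6.51675e+02 -2.38689e+02 -7.60000e-02  3.55000e-01  4.25540e+01
  3.99860e+01  0.00000e+00  1.80000e+01  2.70000e+01 -5.00000e+00
  1.40000e+01  0.00000e+00] [-4.4 20.4]
[-0.7 -0.4 -0.  -0.5 -0.1 -0.3 -0.7 -0.3 -1.8  0.3  0.9  0.8  0.3 -1.1
  0.3 -1.3  1.  -1.6  1.5 -1.4  0.   0.   1.5  0.8  0.1  0.1 -0.5  1.4
  0.6  1.1 -0.2 -0.2  0.5 -1.8 -2.9  0.8 -1.7  0.  -0.2  0. ]
lens [ 635.4 -237.4  129.1] [-0.347  0.027  0.937]
```

```bash
sed -i 's/,("glass",q\[10\],q\[11\])//; s/loss="soft_l1").x$/loss="soft_l1",diff_step=1e-3,x_scale=[10,10,.1,.1,5,5,1,5,5,5,5,5]).x/' fit3.py
sed -i 's/("out",q\[8\],q\[9\])):/("out",q[8],q[9]),):/' fit3.py; python3 fit3.py
sed 's/az=.*/zz0=rot(zz0,q[6])/; s/,q\[6\]\])/,q[10]])/; s/^def res2/from scipy.spatial.transform import Rotation as R\ndef rot(z,a): return R.from_rotvec([0,0,a]).apply(z)\ndef res2/' fit3.py > fit4.py; python3 fit4.py
```

```text
hole (99, 62, 173, 115) [array([185.2, 120. ]), array([102. , 179.5]), np.float64(68.9)]
out (66, 44, 246, 161) [array([186.4, 122.6]), array([144.5, 260.1]), np.float64(70.4)]
glass (100, 62, 171, 115) [array([185.2, 119.9]), array([101.6, 178.9]), np.float64(68.9)]
[ 6.51449e+02 -2.38098e+02 -7.50000e-02  3.90000e-01  4.26830e+01
  4.00880e+01 -0.00000e+00  1.82360e+01  2.63990e+01 -3.47600e+00
  1.40000e+01  0.00000e+00] [-4.3 22.4]
[-1.  -0.6 -0.2 -0.7 -0.2 -0.5 -1.  -0.5 -1.9  0.1  0.7  0.5  0.1 -0.9
  0.1 -1.2  0.8 -1.4  1.3 -1.4  0.   0.   0.1  0.1  0.1 -0.2 -0.3  0.
 -0.1 -0.  -0.5 -0.2  0.   0.1 -0. ]
lens [ 633.6 -236.8  128.5] [-0.379  0.028  0.925]
hole (99, 62, 173, 115) [array([185.2, 120. ]), array([102. , 179.5]), np.float64(68.9)]
out (66, 44, 246, 161) [array([186.4, 122.6]), array([144.5, 260.1]), np.float64(70.4)]
glass (100, 62, 171, 115) [array([185.2, 119.9]), array([101.6, 178.9]), np.float64(68.9)]
[ 6.5141e+02 -2.3812e+02 -7.5000e-02  3.8800e-01  4.2688e+01  4.0090e+01
  8.9000e-02  1.8142e+01  2.6246e+01 -3.5130e+00  0.0000e+00  0.0000e+00] [-4.3 22.2]
[-1.  -0.6 -0.2 -0.7 -0.3 -0.5 -1.  -0.5 -2.   0.1  0.6  0.6  0.1 -0.9
  0.1 -1.1  0.8 -1.4  1.3 -1.3  0.   0.   0.1  0.1  0.  -0.  -0.1  0.1
 -0.1 -0.1 -0.2  0.2  0.   0.1  0. ]
lens [ 633.7 -236.8  128.5] [-0.377  0.028  0.926]
```

Could be taken for the cup: the orange look-alike at side (226,198) / top (153,269), the clear pot at top (240,243), the tall beaker at top (276,237), and the steel cup at side ~(240,205) / top (204,250). From the crops: the far vessel is short, opaque and has its rim seam on the pedestal, so it is the cup. The middle one is translucent and the nearest is tall. The grey camera's lens shows at side (348,269); the pink camera behind it is not meant.

Cup is at about (432,273); lens at about (634,-237,128), leaning 22°.

carry_out(
  plan=[
    {"x": 0,"y": -141,"z": 307,"roll": 59,"grip": -1},
    {"x": 0,"y": -141,"z": 307,"roll": 59,"grip": -1},
    {"x": 0,"y": -141,"z": 307,"roll": 59,"grip": -1},
    {"x": 0,"y": -141,"z": 307,"roll": 59,"grip": -1},
    {"x": 0,"y": -141,"z": 307,"roll": 59,"grip": -1},
    {"x": 0,"y": -141,"z": 307,"roll": 59,"grip": -1},
    {"x": 0,"y": -141,"z": 307,"roll": 59,"grip": -1},
    {"x": 0,"y": -141,"z": 307,"roll": 59,"grip": -1},
    {"x": 0,"y": -141,"z": 307,"roll": 59,"grip": -1},
    {"x": 0,"y": -141,"z": 307,"roll": 59,"grip": -1},
    {"x": 0,"y": -141,"z": 307,"roll": 59,"grip": -1},
    {"x": 0,"y": -141,"z": 307,"roll": 59,"grip": -1},
  ],
)

```text
clock: 2.3
ee_pos: [431.3, 274.5, 205.6]
tool_rot: [1.075, 1.29, -1.075]
ft_force: [-0.5, 0.0, -0.2]
opening: 0.998
```

```bash
cat > st.py <<'E'
from plant import bot
from scipy.spatial.transform import Rotation as R
import numpy as np
def st():
    o=bot.get_obs();M=R.from_rotvec(o["tool_rot"]).as_matrix()
    print("t",round(o["clock"],2),"q",o["qpos"].round(3),"p",o["ee_pos"].round(1),"open",round(o["opening"],3),"F",o["ft_force"].round(1));print(M.round(3))
    return o,M
E
python3 - <<'E'
from st import *
from h import *
o,M=st()
print("to cup TCP z=34:",(M.T@(np.array([432,273,34])-o["ee_pos"])).round(1))
for u,v in[(460,365),(395,230),(380,180),(540,330),(420,250)]: print(u,v,onz("side",u,v,0).round())
for u,v in[(204.2,250.2)]: print(onz("top",u,v,67))
E
```

```text
t 2.3 q [4.550e-01 1.000e-03 1.461e+00 1.000e-03 1.680e+00 2.740e-01] p [431.3 274.5 205.6] open 0.998 F [-0.5  0.  -0.2]
[[-0.     0.984  0.18 ]
 [ 0.001  0.18  -0.984]
 [-1.    -0.    -0.001]]
to cup TCP z=34: [171.6   0.5   1.8]
460 365 [ 799. -325.    0.]
395 230 [855. 170.   0.]
380 180 [939. 612.   0.]
540 330 [ 976. -253.    0.]
420 250 [879.  52.   0.]
[432.47432689 273.22620714  67.        ]
```

carry_out(
  plan=[
    {"x": 41,"y": 0.5,"z": 1.5,"grip": -1},
    {"x": 82,"y": 0.5,"z": 1.5,"grip": -1},
    {"x": 120,"y": 0.5,"z": 1.5,"grip": -1},
    {"x": 150,"y": 0.5,"z": 1.5,"grip": -1},
    {"x": 171,"y": 0.5,"z": 1.5,"grip": -1},
    {"x": 171,"y": 0.5,"z": 1.5,"grip": -1},
    {"x": 171,"y": 0.5,"z": 1.5,"grip": 1},
    {"x": 171,"y": 0.5,"z": 1.5,"grip": 1},
    {"x": 171,"y": 0.5,"z": 1.5,"grip": 1},
    {"x": 171,"y": 0.5,"z": 1.5,"grip": 1},
    {"x": 171,"y": 0.5,"z": 1.5,"grip": 1},
    {"x": 171,"y": 0.5,"z": 1.5,"grip": 1},
    {"x": 171,"y": 0.5,"z": 1.5,"grip": 1},
    {"x": 171,"y": 0.5,"z": 1.5,"grip": 1},
  ],
)

```text
invalid input
```

Run:
```python
from st import *
import cv2
from plant import eyes
o,M=st()
im=eyes.capture("side")[:,:,::-1]; cv2.imwrite("pics/g1.png",cv2.resize(im[110:270,180:320],None,fx=4,fy=4,interpolation=cv2.INTER_CUBIC))
```

```text
t 2.3 q [4.550e-01 1.000e-03 1.461e+00 1.000e-03 1.680e+00 2.740e-01] p [431.3 274.5 205.6] open 0.998 F [-0.5  0.  -0.2]
[[-0.     0.984  0.18 ]
 [ 0.001  0.18  -0.984]
 [-1.    -0.    -0.001]]
```

View pics/g1.png

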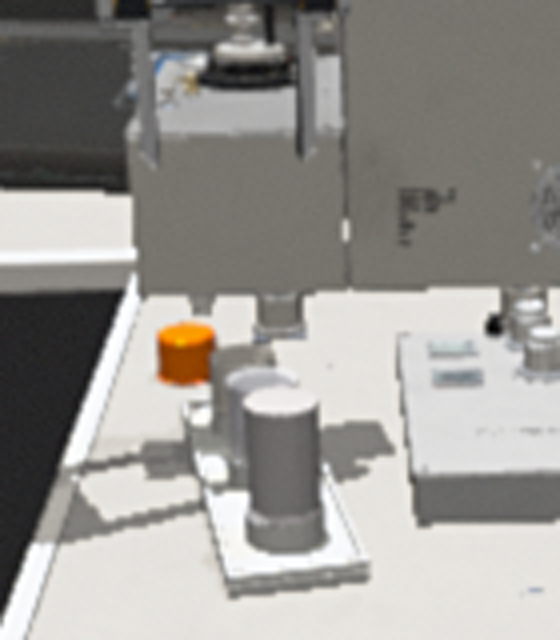

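carry_out(
  plan=[
    {"x": 41,"y": 0.5,"z": 1.5,"roll": 0,"grip": -1},
    {"x": 82,"y": 0.5,"z": 1.5,"roll": 0,"grip": -1},
    {"x": 120,"y": 0.5,"z": 1.5,"roll": 0,"grip": -1},
    {"x": 150,"y": 0.5,"z": 1.5,"roll": 0,"grip": -1},
    {"x": 171,"y": 0.5,"z": 1.5,"roll": 0,"grip": -1},
    {"x": 171,"y": 0.5,"z": 1.5,"roll": 0,"grip": -1},
    {"x": 171,"y": 0.5,"z": 1.5,"roll": 0,"grip": 1},
    {"x": 171,"y": 0.5,"z": 1.5,"roll": 0,"grip": 1},
    {"x": 171,"y": 0.5,"z": 1.5,"roll": 0,"grip": 1},
    {"x": 171,"y": 0.5,"z": 1.5,"roll": 0,"grip": 1},
    {"x": 171,"y": 0.5,"z": 1.5,"roll": 0,"grip": 1},
    {"x": 171,"y": 0.5,"z": 1.5,"roll": 0,"grip": 1},
    {"x": 171,"y": 0.5,"z": 1.5,"roll": 0,"grip": 1},
    {"x": 171,"y": 0.5,"z": 1.5,"roll": 0,"grip": 1},
  ],
)

```text
clock: 3.52
ee_pos: [432.3, 273.5, 35.2]
tool_rot: [1.076, 1.29, -1.073]
ft_force: [-0.4, -0.3, 2.5]
opening: 0.52
```

Run:
```python
from st import *
import cv2
from plant import eyes
o,M=st()
im=eyes.capture("side")[:,:,::-1]; cv2.imwrite("pics/g2.png",cv2.resize(im[110:270,180:320],None,fx=4,fy=4,interpolation=cv2.INTER_CUBIC))
```

```text
t 3.52 q [4.530e-01 1.000e-01 1.704e+00 1.000e-03 1.336e+00 2.710e-01] p [432.3 273.5  35.2] open 0.52 F [-0.4 -0.3  2.5]
[[ 0.001  0.984  0.18 ]
 [ 0.001  0.18  -0.984]
 [-1.     0.001 -0.001]]
```

View pics/g2.png

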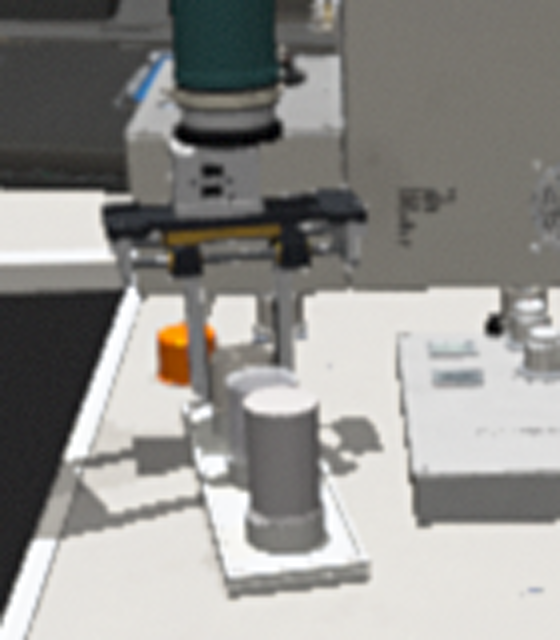

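carry_out(
  plan=[
    {"x": -20,"y": 0,"z": 0,"roll": 0,"grip": 1},
    {"x": -50,"y": 0,"z": 0,"roll": 0,"grip": 1},
    {"x": -90,"y": 0,"z": 0,"roll": 0,"grip": 1},
    {"x": -130,"y": 0,"z": 0,"roll": 0,"grip": 1},
    {"x": -165,"y": 0,"z": 0,"roll": 0,"grip": 1},
    {"x": -165,"y": 0,"z": 0,"roll": 0,"grip": 1},
    {"x": -165,"y": 0,"z": 0,"roll": 0,"grip": 1},
  ],
)

```text
clock: 4.15
ee_pos: [433.3, 273.8, 202.6]
tool_rot: [1.079, 1.287, -1.069]
ft_force: [-0.2, -0.3, -1.9]
opening: 0.519
```

Run:
```python
from st import *
from h import *
import cv2
from plant import eyes
o,M=st()
im=eyes.capture("side")[:,:,::-1]; cv2.imwrite("pics/l1.png",im)
im=eyes.capture("top")[:,:,::-1]; cv2.imwrite("pics/l1t.png",im)
for x,y in((560,-300),(560,0),(560,300),(800,0),(800,300),(560,600)):
    for z in (400,500,600,700): print(x,y,z,proj("side",[x,y,z]).round()[0],end=" ")
    print()
```

```text
t 4.15 q [ 4.530e-01 -1.000e-03  1.468e+00  1.000e-03  1.668e+00  2.710e-01] p [433.3 273.8 202.6] open 0.519 F [-0.2 -0.3 -1.9]
[[ 0.005  0.984  0.18 ]
 [ 0.003  0.18  -0.984]
 [-1.     0.006 -0.002]]
560 -300 400 [308. 100.] 560 -300 500 [310.   7.] 560 -300 600 [ 311. -103.] 560 -300 700 [ 313. -235.] 
560 0 400 [291.  82.] 560 0 500 [291.  24.] 560 0 600 [290. -40.] 560 0 700 [ 290. -111.] 
560 300 400 [283.  73.] 560 300 500 [282.  32.] 560 300 600 [282. -14.] 560 300 700 [281. -62.] 
800 0 400 [414.  80.] 800 0 500 [420.  23.] 800 0 600 [427. -40.] 800 0 700 [ 435. -110.] 
800 300 400 [373.  72.] 800 300 500 [376.  31.] 800 300 600 [379. -14.] 800 300 700 [383. -62.] 
560 600 400 [278.  69.] 560 600 500 [277.  36.] 560 600 600 [277.   1.] 560 600 700 [276. -36.]
```

View pics/l1.png

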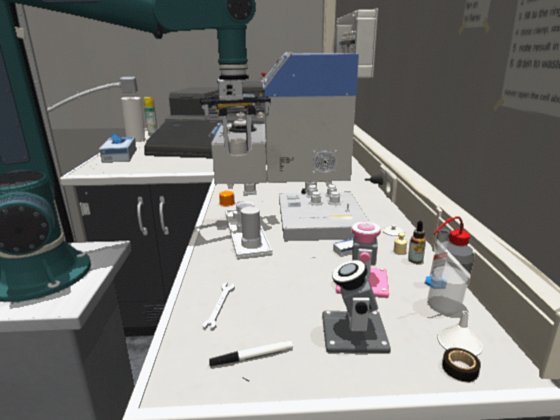

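View pics/l1t.png

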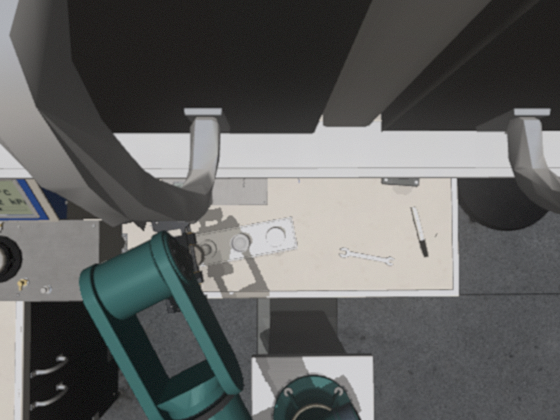

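carry_out(
  plan=[
    {"x": 0,"y": -1,"z": -28.5,"roll": 0,"grip": 1},
    {"x": 40,"y": -1,"z": -28.5,"roll": 0,"grip": 1},
    {"x": 80,"y": -1,"z": -28.5,"roll": 0,"grip": 1},
    {"x": 110,"y": -1,"z": -28.5,"roll": 0,"grip": 1},
    {"x": 130,"y": -1,"z": -28.5,"roll": 0,"grip": 1},
    {"x": 135,"y": -1,"z": -28.5,"roll": 0,"grip": 1},
    {"x": 138,"y": -1,"z": -28.5,"roll": 0,"grip": 1},
    {"x": 140,"y": -1,"z": -28.5,"roll": 0,"grip": 1},
    {"x": 142,"y": -1,"z": -28.5,"roll": 0,"grip": 1},
    {"x": 144,"y": -1,"z": -28.5,"roll": 0,"grip": 1},
    {"x": 146,"y": -1,"z": -28.5,"roll": 0,"grip": 1},
    {"x": 146,"y": -1,"z": -28.5,"roll": 0,"grip": 1},
  ],
)

```text
clock: 5.25
ee_pos: [425.7, 301.1, 53.7]
tool_rot: [1.075, 1.29, -1.074]
ft_force: [-1.8, -0.2, 4.0]
opening: 0.52
```

```bash
cat > snap.py <<'E'
import sys,cv2
from st import *
from plant import eyes
o,M=st()
n,cam,x0,y0,x1,y1,f=sys.argv[1],sys.argv[2],*map(int,sys.argv[3:8])
im=eyes.capture(cam)[:,:,::-1]; cv2.imwrite(f"pics/{n}_full.png",im); cv2.imwrite(f"pics/{n}.png",cv2.resize(im[y0:y1,x0:x1],None,fx=f,fy=f,interpolation=cv2.INTER_CUBIC))
E
python3 snap.py p1 side 180 120 300 260 4
```

```text
t 5.25 q [5.060e-01 1.050e-01 1.659e+00 1.000e-03 1.377e+00 3.250e-01] p [425.7 301.1  53.7] open 0.52 F [-1.8 -0.2  4. ]
[[ 0.     0.984  0.18 ]
 [ 0.001  0.18  -0.984]
 [-1.     0.    -0.001]]
```

View pics/p1.png

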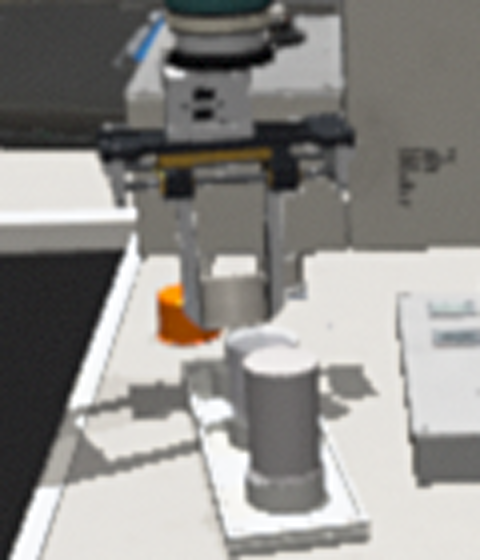

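carry_out(
  plan=[
    {"x": 2,"y": 0,"z": 0,"roll": 0,"grip": 1},
    {"x": 4,"y": 0,"z": 0,"roll": 0,"grip": 1},
    {"x": 4,"y": 0,"z": 0,"roll": 0,"grip": 1},
  ],
)

```text
clock: 5.55
ee_pos: [426.3, 301.4, 50.0]
tool_rot: [1.077, 1.289, -1.073]
ft_force: [-0.7, 0.3, 4.2]
opening: 0.524
```

carry_out(
  plan=[
    {"x": -20,"y": 0,"z": 0,"roll": -7,"grip": 1},
    {"x": -60,"y": 0,"z": 0,"roll": -14,"grip": 1},
    {"x": -100,"y": 0,"z": 0,"roll": -21,"grip": 1},
    {"x": -140,"y": 0,"z": 0,"roll": -28,"grip": 1},
    {"x": -180,"y": 0,"z": 0,"roll": -35,"grip": 1},
    {"x": -200,"y": 0,"z": 0,"roll": -42,"grip": 1},
    {"x": -200,"y": 0,"z": 0,"roll": -49,"grip": 1},
    {"x": -200,"y": 0,"z": 0,"roll": -56,"grip": 1},
    {"x": -200,"y": 0,"z": 0,"roll": -63,"grip": 1},
    {"x": -200,"y": 0,"z": 0,"roll": -70,"grip": 1},
    {"x": -200,"y": 0,"z": 0,"roll": -76,"grip": 1},
    {"x": -200,"y": 0,"z": 0,"roll": -76,"grip": 1},
  ],
)

```text
clock: 6.55
ee_pos: [425.9, 301.0, 248.5]
tool_rot: [0.049, 1.57, -0.048]
ft_force: [0.1, 0.4, -2.1]
opening: 0.521
```

```bash
python3 snap.py p2 side 170 30 310 260 3
```

```text
t 6.55 q [ 5.060e-01  1.900e-02  1.358e+00  1.000e-03  1.764e+00 -1.003e+00] p [425.9 301.  248.5] open 0.521 F [ 0.1  0.4 -2.1]
[[ 0.     0.061  0.998]
 [ 0.001  0.998 -0.061]
 [-1.     0.001  0.   ]]
```

View pics/p2.png

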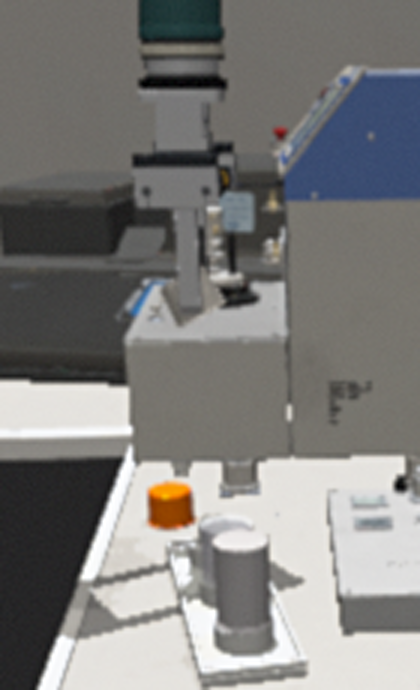

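carry_out(
  plan=[
    {"x": -14,"y": -40,"z": 14,"roll": 0,"grip": 1},
    {"x": -14,"y": -80,"z": 28,"roll": 0,"grip": 1},
    {"x": -14,"y": -120,"z": 42,"roll": 0,"grip": 1},
    {"x": -14,"y": -160,"z": 56,"roll": 0,"grip": 1},
    {"x": -14,"y": -200,"z": 70,"roll": 0,"grip": 1},
    {"x": -14,"y": -240,"z": 84,"roll": 0,"grip": 1},
    {"x": -14,"y": -280,"z": 98,"roll": 0,"grip": 1},
    {"x": -14,"y": -320,"z": 112,"roll": 0,"grip": 1},
    {"x": -14,"y": -360,"z": 126,"roll": 0,"grip": 1},
    {"x": -14,"y": -400,"z": 140,"roll": 0,"grip": 1},
    {"x": -14,"y": -440,"z": 154,"roll": 0,"grip": 1},
    {"x": -14,"y": -475,"z": 166,"roll": 0,"grip": 1},
    {"x": -14,"y": -505,"z": 174,"roll": 0,"grip": 1},
    {"x": -14,"y": -523,"z": 180,"roll": 0,"grip": 1},
    {"x": -14,"y": -523,"z": 180,"roll": 0,"grip": 1},
    {"x": -14,"y": -523,"z": 180,"roll": 0,"grip": 1},
  ],
)

```text
clock: 7.93
ee_pos: [571.2, -233.5, 260.6]
tool_rot: [0.056, 1.572, -0.052]
ft_force: [-0.1, 0.2, -1.3]
opening: 0.524
```

```bash
python3 snap.py p3 side 280 120 400 300 4
```

```text
t 7.93 q [-4.810e-01  2.380e-01  1.090e+00  1.000e-03  1.816e+00 -1.982e+00] p [ 571.2 -233.5  260.6] open 0.524 F [-0.1  0.2 -1.3]
[[-0.002  0.069  0.998]
 [ 0.003  0.998 -0.069]
 [-1.     0.002 -0.002]]
```

View pics/p3.png

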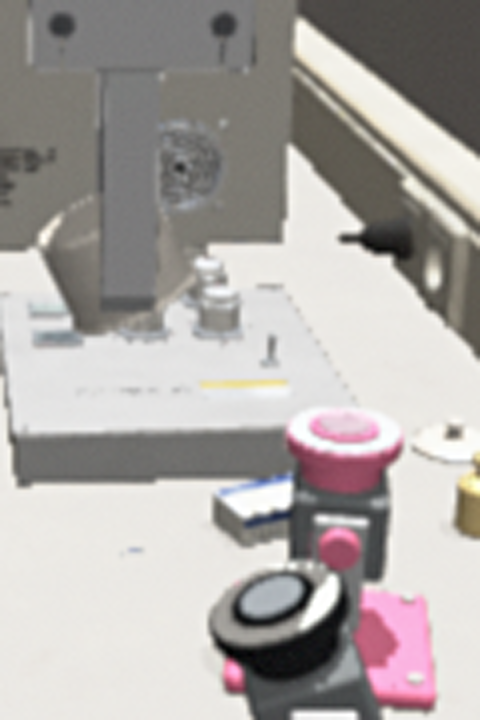

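```bash
cat > ov.py <<'E'
import sys,cv2
from h import *
def cupz(th,az): return np.array([np.sin(th)*np.cos(az),np.sin(th)*np.sin(az),-np.cos(th)])
def circ(c,n,r,k=72):
    a=np.cross(n,[0,1,0]);a/=np.linalg.norm(a);b=np.cross(n,a);t=np.linspace(0,2*np.pi,k)
    return c+r*(np.outer(np.cos(t),a)+np.outer(np.sin(t),b))
def overlay(src,out,items,x0,y0,x1,y1,f,cam="side"):
    im=cv2.resize(cv2.imread(src)[y0:y1,x0:x1],None,fx=f,fy=f,interpolation=cv2.INTER_CUBIC)
    for C,z,col in items:
        for off,r in((18.5,26),(-18.5,23)):
            q=(proj(cam,circ(C+off*z,z,r))-[x0,y0]+.5)*f
            cv2.polylines(im,[q.astype(int)],True,col,1)
    cv2.imwrite(out,im)
E
python3 - <<'E'
from ov import *
C=np.array([571.2,-233.5,274.0])
az=np.radians(-3.5)
for i,t in enumerate((22,28,34)):
    overlay("pics/p3_full.png",f"pics/o{i}.png",[(C,cupz(np.radians(t),az),(0,0,255))],283,160,335,210,5)
cv2.imwrite("pics/ov.png",np.hstack([cv2.imread(f"pics/o{i}.png") for i in range(3)]))
E
```

```text
(no output)
```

View pics/ov.png

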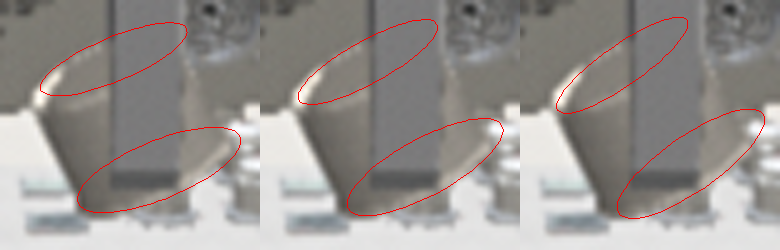

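Run:
```python
from ov import *
overlay("pics/p3_full.png","pics/z3.png",[],283,160,338,212,11)
```

```text
(no output)
```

View pics/z3.png

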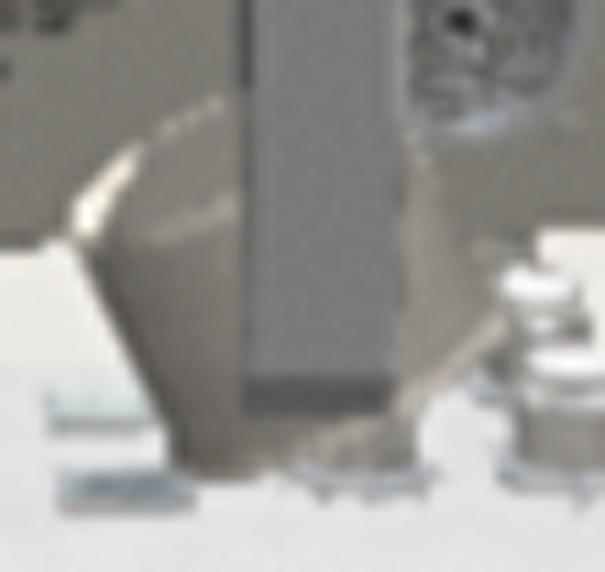

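```bash
cat > cfit.py <<'E'
from ov import *
from scipy.optimize import least_squares
def cfit(bot,rim,x0,y0,f,C0,az0,th0=24,saz=4,sc=(3,3,3)):
    B=np.array(bot)/f+[x0,y0]-.5;Rm=np.array(rim)/f+[x0,y0]-.5
    def d(P,q):
        return np.array([np.sqrt(((q-p)**2).sum(1)).min() for p in P]) if len(P) else np.zeros(0)
    def res(v):
        z=cupz(np.radians(v[3]),np.radians(v[4]));C=v[:3]
        return np.r_[d(B,proj("side",circ(C-18.5*z,z,23,720))),d(Rm,proj("side",circ(C+18.5*z,z,26,720))),(v[:3]-C0)/np.array(sc)*.3,(v[4]-az0)/saz*.3]
    s=least_squares(res,[*C0,th0,az0],diff_step=1e-3,x_scale=[3,3,3,5,3]);return s.x,s.fun
E
python3 - <<'E'
from cfit import *
b=[(78,215),(130,150),(215,98),(150,238),(235,207)]
r=[(175,462),(240,478),(320,440),(400,402),(450,362),(500,317)]
C0=np.array([571.2,-233.5,274.0])
for sc in((3,3,3),(6,3,6)):
    v,f=cfit(b,r,283,160,11,C0,-3.5,sc=sc);print(v.round(1),f.round(2))
z=cupz(*np.radians(v[3:]))
overlay("pics/p3_full.png","pics/z3b.png",[(v[:3],z,(0,0,255))],283,160,338,212,11)
E
```

```text
[ 569.3 -222.4  269.    30.2   -2.8] [ 0.74  0.08  0.18  0.42  1.29  0.36  0.24  1.18  0.55  0.61  0.18 -0.19
  1.11 -0.5   0.05]
[ 569.3 -222.1  268.9   30.1   -2.4] [ 0.77  0.04  0.23  0.38  1.24  0.35  0.23  1.18  0.56  0.61  0.2  -0.09
  1.14 -0.25  0.08]
```

View pics/z3b.png

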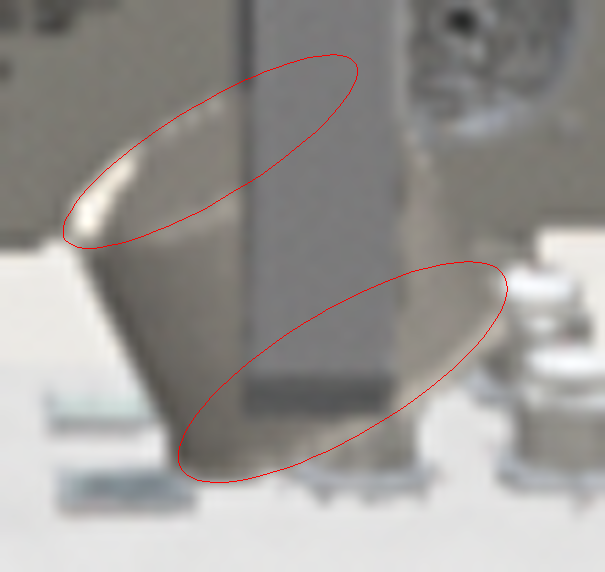

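Run:
```python
from cfit import *
b=[(78,215),(130,150),(215,98),(430,140)]
r=[(175,462),(240,478),(320,440),(400,402),(450,362),(500,317)]
C0=np.array([571.2,-233.5,274.0])
its=[]
for saz,th0,col in((4,20,(0,0,255)),(40,20,(0,255,0)),):
    v,f=cfit(b,r,283,160,11,C0,-3.5,th0=th0,sc=(6,6,6),saz=saz);print(v.round(1),f.round(2))
    its.append((v[:3],cupz(*np.radians(v[3:])),col))
overlay("pics/p3_full.png","pics/z3c.png",its,283,160,338,212,11)
```

```text
[ 572.2 -206.8  263.6   17.8    1.2] [ 1.63  0.46  0.4   3.69  0.15  1.12  1.    1.63  2.26  0.64  0.05  1.33
 -0.52  0.35]
[ 572.5 -203.7  262.7   17.9    5.8] [ 1.64  0.59  0.18  3.55  0.25  1.07  1.12  1.71  2.23  0.74  0.06  1.49
 -0.57  0.07]
```

View pics/z3c.png

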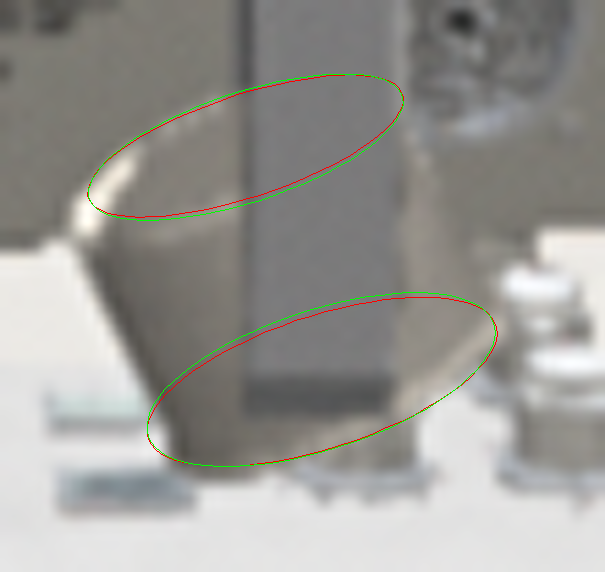

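Run:
```python
from cfit import *
for y in(-233.5,-262,-270): print(proj("side",[571.2,y,260.6]).round(1), (proj("side",[571.2,y,260.6])-[283,160]+.5)*11)
b=[(78,215),(130,150),(215,98)]
r=[(175,462),(240,478),(320,440),(400,402),(450,362),(500,317)]
C0=np.array([571.2,-233.5,272.0])
its=[]
for th0 in (20,26):
    v,f=cfit(b,r,283,160,11,C0,-3.5,th0=th0,sc=(6,.5,6),saz=1);print(v.round(1),f.round(2))
its.append((v[:3],cupz(*np.radians(v[3:])),(0,0,255)))
overlay("pics/p3_full.png","pics/z3d.png",its,283,160,338,212,11)
```

```text
[[309.6 190.9]] [[297.78648145 345.72201944]]
[[311.9 197.5]] [[323.04165917 417.92095506]]
[[312.6 199.4]] [[330.561611   439.41882467]]
[ 569.  -233.2  274.1   27.8   -6.2] [ 0.76  0.63  0.7   0.33  0.73  0.45  0.22  0.65  0.41 -0.11  0.15  0.1
 -0.82]
[ 568.3 -233.2  273.3   30.7   -6.1] [ 1.08  0.18  0.49  0.55  0.02  0.81  0.2   0.37  0.08 -0.14  0.16  0.07
 -0.78]
```

View pics/z3d.png

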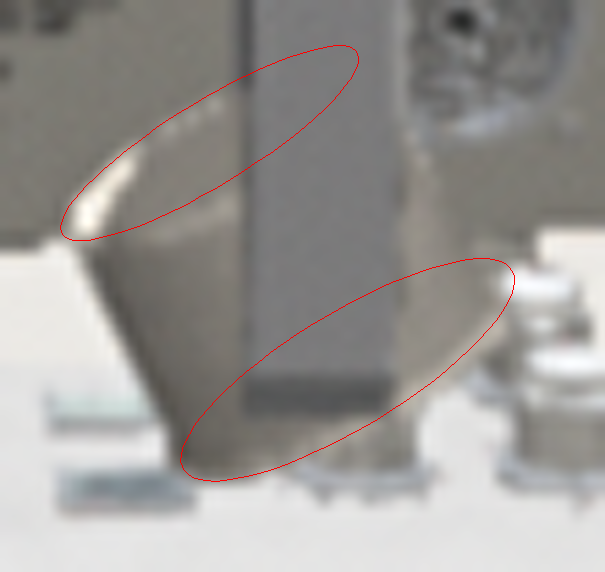

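Run:
```python
from cfit import *
b=[(78,215),(130,150),(215,98),(150,238),(235,207),(428,140)]
r=[(175,462),(240,478),(320,440),(400,402),(450,362),(500,317)]
C0=np.array([571.2,-233.5,274.0])
its=[]
for n,th0,saz,col in ((5,20,40,(0,0,255)),(5,30,40,(0,0,255)),(6,22,40,(0,255,0))):
    v,f=cfit(b[:n],r,283,160,11,C0,-3.5,th0=th0,sc=(6,2,6),saz=saz);print(v.round(1),f.round(2),(f**2).sum())
    its.append((v[:3],cupz(*np.radians(v[3:])),col))
overlay("pics/p3_full.png","pics/z3e.png",its,283,160,338,212,11)
```

```text
[ 568.7 -226.8  270.4   30.6   -3.3] [ 0.86  0.03  0.26  0.48  1.45  0.36  0.42  1.28  0.6   0.64  0.13 -0.12
  1.   -0.18  0.  ] 6.9224704587687675
[ 568.7 -227.   270.5   30.6   -3.4] [ 0.85  0.04  0.26  0.49  1.46  0.38  0.42  1.28  0.61  0.65  0.11 -0.12
  0.97 -0.18  0.  ] 6.915830524020314
[ 570.3 -221.8  268.6   18.9    4.6] [ 0.99  0.96  0.24  1.53  0.17  3.72  0.48  0.38  1.69  2.2   2.73  0.04
 -0.04  1.75 -0.27  0.06] 36.90348912928762
```

View pics/z3e.png

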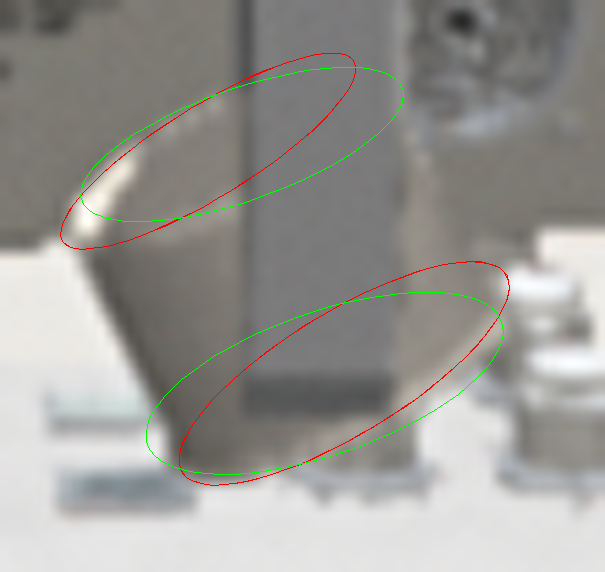

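carry_out(
  plan=[
    {"x": 15,"y": 0,"z": 7,"roll": 0,"grip": 1},
    {"x": 30,"y": 1,"z": 14,"roll": 0,"grip": 1},
    {"x": 45,"y": 1,"z": 21,"roll": 0,"grip": 1},
    {"x": 54,"y": 1,"z": 26,"roll": 0,"grip": 1},
    {"x": 54,"y": 1,"z": 26,"roll": 0,"grip": 1},
    {"x": 54,"y": 1,"z": 26,"roll": 0,"grip": 1},
    {"x": 54,"y": 1,"z": 26,"roll": 0,"grip": 1},
  ],
)

```text
clock: 8.57
ee_pos: [597.4, -232.5, 208.7]
tool_rot: [0.053, 1.57, -0.051]
ft_force: [0.1, 0.7, -1.2]
opening: 0.525
```

```bash
python3 snap.py p4 side 285 180 395 310 5
python3 - <<'E'
from ov import *
L=np.array([633.6,-236.8,128.5]);z=np.array([-.378,.026,.926])
im=cv2.resize(cv2.imread("pics/p4_full.png")[180:310,285:395],None,fx=5,fy=5,interpolation=cv2.INTER_CUBIC)
q=((proj("side",[L+d*z for d in(0,65,80,95)])-[285,180]+.5)*5).astype(int)
cv2.line(im,tuple(map(int,q[0])),tuple(map(int,q[3])),(0,0,255),1)
for p in q: cv2.circle(im,tuple(map(int,p)),3,(0,255,0),1)
for cc in (L-3.5*z,L+80*z):
  r=((proj("side",circ(cc,z,26))-[285,180]+.5)*5).astype(int); cv2.polylines(im,[r],True,(255,0,0),1)
cv2.imwrite("pics/p4o.png",im)
E
```

```text
t 8.57 q [-0.46   0.292  1.126  0.002  1.724 -1.964] p [ 597.4 -232.5  208.7] open 0.525 F [ 0.1  0.7 -1.2]
[[ 0.001  0.066  0.998]
 [ 0.001  0.998 -0.066]
 [-1.     0.001  0.001]]
```

View pics/p4o.png

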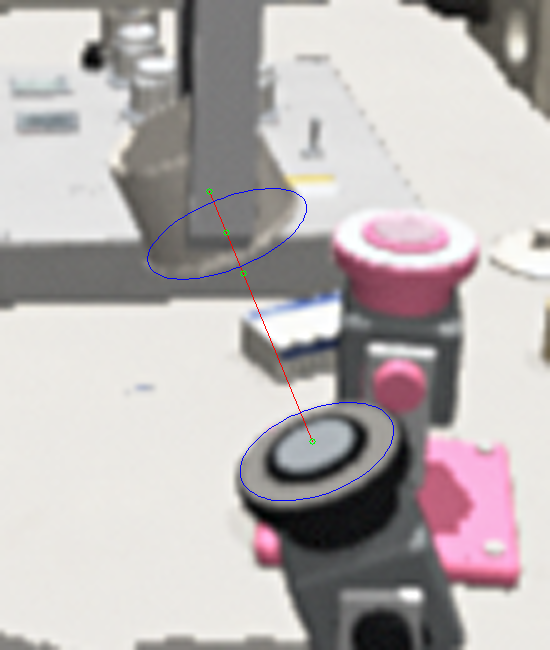

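Run:
```python
from ov import *
C=np.array([596.1,-232.5,221.7]);az=np.radians(-3.5)
ims=[]
for i,t in enumerate((20,25,30)):
    overlay("pics/p4_full.png","pics/t.png",[(C,cupz(np.radians(t),az),(0,0,255))],303,194,352,240,8);ims.append(cv2.imread("pics/t.png"))
overlay("pics/p4_full.png","pics/t.png",[],303,194,352,240,8);ims.append(cv2.imread("pics/t.png"))
cv2.imwrite("pics/z4.png",np.vstack([np.hstack(ims[:2]),np.hstack(ims[2:])])[:740])
```

```text
(no output)
```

View pics/z4.png

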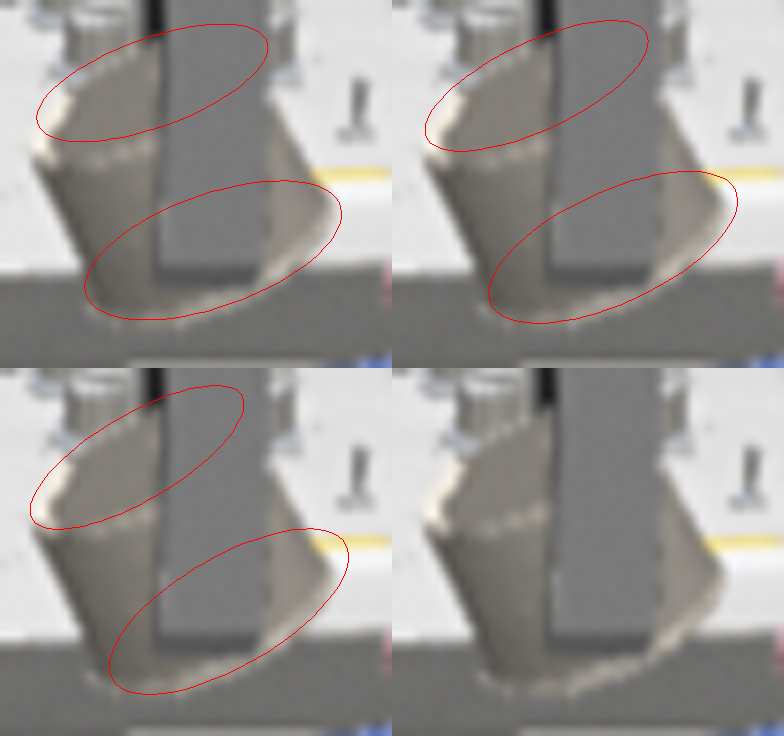

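carry_out(
  plan=[
    {"x": 1.5,"y": -2,"z": 2,"roll": 0,"grip": 1},
    {"x": 1.5,"y": -2,"z": 2,"roll": 0,"grip": 1},
    {"x": 1.5,"y": -2,"z": 2,"roll": 0,"grip": 1},
    {"x": 1.5,"y": -2,"z": 2,"roll": 0,"grip": 1},
    {"x": 1.5,"y": -2,"z": 2,"roll": 0,"grip": 1},
    {"x": 1.5,"y": -2,"z": 2,"roll": 0,"grip": 1},
  ],
)

```text
clock: 9.12
ee_pos: [599.3, -235.0, 207.6]
tool_rot: [0.054, 1.569, -0.052]
ft_force: [-0.4, -0.1, 0.0]
opening: 0.523
```

```bash
python3 snap.py p5 side 285 180 395 310 5
python3 - <<'E'
from ov import *
L=np.array([633.6,-236.8,128.5]);z=np.array([-.378,.026,.926])
overlay("pics/p5_full.png","pics/p5o.png",[(L+98.5*z,-z,(255,0,0))],285,180,395,310,5)
a=cv2.imread("pics/side0.png").astype(int);b=cv2.imread("pics/p5_full.png").astype(int)
print(models_d:=[np.abs(a-b)[300:340,320:390].mean(), np.abs(a-b)[205:245,225:265].mean()])
E
```

```text
t 9.12 q [-0.463  0.298  1.121  0.002  1.723 -1.966] p [ 599.3 -235.   207.6] open 0.523 F [-0.4 -0.1  0. ]
[[ 0.001  0.067  0.998]
 [ 0.001  0.998 -0.067]
 [-1.     0.001  0.001]]
[np.float64(17.632142857142856), np.float64(8.914375)]
```

View pics/p5o.png

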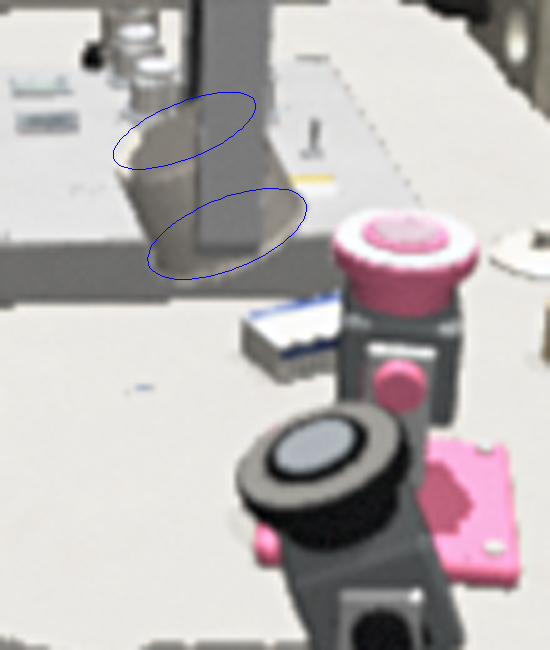

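View pics/p5_full.png

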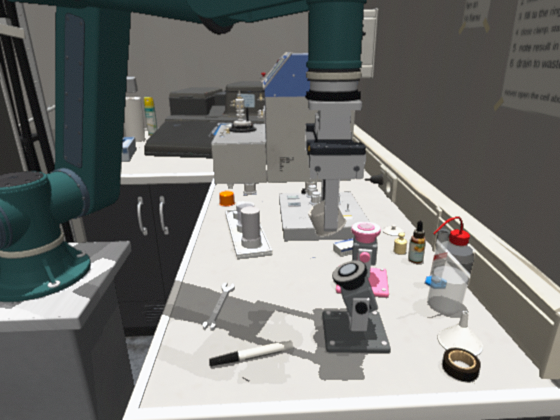

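The predicted cup outline, squarely facing the lens with the rim at 80 mm, lies on the actual cup: rim around side (330,228), lens at (348,269). The camera and the other two vessels look unmoved.

Run:
```python
from st import *
st(); print(bot.sign_off())
```

```text
t 9.17 q [-0.463  0.298  1.121  0.002  1.723 -1.966] p [ 599.3 -234.9  207.6] open 0.521 F [ 0.5  0.3 -1.4]
[[ 0.001  0.067  0.998]
 [ 0.001  0.998 -0.067]
 [-1.     0.001  0.001]]
the job is handed in; nothing more can be done
None
```

The cup is held in front of the inspection camera, and I handed the job in at 9.2 s; the hand-in reports no verdict.

**What I did:** I took the steel cup from the far peg of the rack and lifted it clear. The moves cannot tilt the tool, so I pressed one side of the cup's rim lightly (about 6 N) on its peg. That turned the cup about 22° between the pads. I then rolled it to match the lens's lean and carried it onto the line of sight.

**Last checks:**
- **Fit to the target:** in the side picture, the expected outline (facing the lens, rim 80 mm from the glass) lies on the cup to within 1–2 pixels, roughly 2–3 mm.
- **Grip:** the opening was steady at 0.52, which matches the cup's width.
- **Rest of the scene:** by eye in the same picture, the camera, tall beaker and clear pot look unmoved.

**Less certain:**
- **Cup tilt:** an early fit from the side view gave 28–30°, disagreeing with the later overlay, which gave 20–24°. I trusted the overlay, since its edges were clearer. The lens leans about 22° by my fit.
- **Lens position:** it rests on the side view plus a sliver of the camera foot in the top view. The fit left errors of up to 2 pixels, so I put the position at about ±4 mm.

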